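# Unload the sprung drying rack and set up carving blanks

### The arm

A 7-joint arm with a two-finger parallel gripper is mounted at the origin on the work surface. World frame = base frame: x ahead of the robot, y to its left, z up, the work surface at z = 0. Lengths are in mm, angles in degrees, forces in N, time in s.
With the tool pointing down it reaches from about 425 to 1025 mm from the base axis. Payload 9.4 kg.
Tool frame: the origin (TCP) lies on the centre line of the jaws, within the pads' length; the fingertips stand 11 mm ahead of it and the grasp point (between the pads) lies 8 mm behind it; z points along the fingers, y is the line along which they close (so a half turn about z gives the same grasp; the last joint's range is limited). The gripper opens to 93 mm and grips with 3 to 60 N. Pads are 15 mm wide; open, the fingers measure 128 mm over their backs; the gripper's body (75 mm by 188 mm) begins 65 mm behind the grasp point.
Start: joints at [-4.395, 34.337, -0.143, 91.639, 0.103, 54.024, -4.572], TCP at [724.999, -0.007, 229.618] pointing down, gripper open.
Joint ranges: [-147.43, 147.43], [-19.82, 112.94], [-74.19, 73.91], [6.32, 146.72], [-59.91, 239.91], [6.04, 106.73], [-150.56, 150.56]. Speed limits (degrees/s): [127.2, 127.2, 172.46, 172.46, 180, 180, 180].

### API

Orientations are given as [roll, pitch, yaw] about the fixed x, y, z axes, in that order (R = Rz(yaw) Ry(pitch) Rx(roll)).
In Python, from bench import env gives the robot as it stands. The module is installed in compiled form; this text tells all that it offers. Calls block until the motion is done:
- env.movep(position, orientation): joint-space move of the TCP to a pose.
- env.move_straight(position, frame=None, velocity=150, until_force=None): straight line of the TCP; frame=None keeps the orientation; velocity is the mean speed in mm/s. With until_force (N) it stops when the force on the tool has changed by that much, and returns True; else False.
- env.set_joints(angles): joint-space move.
- env.set_gripper(opening): finger opening in mm; the grip force is fixed at half the most; returns when the fingers have stopped.
- env.hold(seconds).
- env.ik(position, orientation): joint angles nearest the present ones, or None.
- env.read_camera(name): name is "scene" or "side" or "wrist"; returns the picture (400x640x3 uint8, blue, green, red); there is no depth.
- env.camera_params(name): a dict with "intrinsics" (3x3 intrinsics, pixels), "R" (3x3) and "t" (3): a world point X has camera coordinates R X + t; the wrist camera has in their place "hand_eye" (4x4, takes a point from camera to tool coordinates, whose origin is the TCP and whose axes are the flange's). Camera axes: x right, y down, z forward; pixel columns grow to the right and rows downward; lengths in mm; the calibration is good to about 2 mm. A picture is of the moment at which its call begins: read the wrist's pose just before it. camera_params takes no time and is no camera call.
A pose or a line that the arm cannot do raises env.Unreachable and nothing moves.
- env.finish_job(): hands the job in; it is judged then, once.
Trained networks look in the newest picture that a camera, given by its name, has taken for a name from the list of things; names that differ only in an ending like _2 or _b are one class to them, and where a whole thing is asked for, a point or a joint stands for the part that bears it (a point fixed in the world has none). Each returns a list of dicts, best first, with "p" (0 to 1); they miss things now and then, are a little off and sometimes report something else, mostly with a low value. They report only what shows in the picture. A call takes as long as a camera call. They do not tell look-alikes from the thing itself.
- env.recognise(label, camera): "xyz" ([x, y, z] in mm, in the coordinates of the camera as it stood for that picture, good to about 4 mm: the middle of the surface that is visible of it).
Readings, each from a call of its own:
- env.read_clock(): time.
- env.read_joint_positions(): joint angles.
- env.read_qd(): joint speeds.
- env.read_tau(): joint torques, N m.
- env.read_eef_pos(): TCP position.
- env.read_ee_rot(): TCP orientation.
- env.read_force(): force on the tool from outside, world axes, zero at the start.
- env.read_moment(): the same for the moment, N m.
- env.read_finger_gap(): finger opening in mm.
- env.read_grip_force(): force on a finger pad.
Only numpy, scipy, OpenCV 4.12 (cv2) and the standard library are available. Lean on these libraries where they do the work, as an engineer would, in place of code of your own. Each camera call takes 0.05 s, during which the arm holds its last target. There are 200 camera calls.

### The job

Small carved blanks hang on the sloping drying rack, each held by a spring bar through its eye. Use the forked tool to draw back the spring bar of every blank on the rack (never push the bars with the gripper itself), so that each blank slides down to the ledge and the bar springs home again. Then lay the tool back on its leather mat and set each blank face up on the carving board, one to a nest, with its eye pointing away from the end stop, pushed fully home against both dowels and the end stop; leave the sanding block, the glue bottle and the cup where they are.

Things in the scene. Friction and masses are not known exactly. Their poses are not given: they have to be found in the camera images.
- rack: Fixed drying rack. Origin on the bench; x away from the robot, y left along the rack, z up. A 284 mm wide board of slippery waxed ply rises towards +x at 25 degrees; a ledge along its foot, 10 mm tall, stops what slides down. Three bays, each with two rails 5 mm tall and 40 mm apart. Across the top of each a steel spring bar 6 mm thick lies along y, 10 mm above the slope, 100 mm up it from the ledge.
- bay0 (a point): Point on the slope's surface in the right-hand (lowest y) bay, midway between its rails and 24 mm up the slope from the ledge: where the centre of a freed blank's underside comes to rest. Axes as rack (not tilted).
- flag0: Spring bar of the right-hand (lowest y) bay with its upright steel tab; the tab is 16 mm (x) by 5 mm (y), from 4 mm below to 20 mm above its origin on the bar's centre line, 36 mm left (+y) of the middle of the bay at home. Axes as rack. Put the fork's tines astride it from above and push it to +y. Guide posts beside it reach 8 mm above the bar's centre line; tines above that clear them.
- bar0 (a joint): Travel of the spring bar of the right-hand (lowest y) bay, m: 0 home (through the eye), 0.022 fully drawn back to the rack's +y; the blank is free from about 0.018 and slides down in about 0.3 s. The spring pushes it home with 1.2 N at 0, 3 N at 0.022.
- blank0: Wooden blank that starts in the right-hand (lowest y) bay (None: bay empty). A block 48 (x) by 36 (y) by 20 mm (z), rosette on its upper face (+z); from its +x end sticks a lug 14 mm wide, 22 long, 20 tall with an eye along y. Origin: centre of the block's underside (foot end x = -24 mm, lug end x = +46 mm). 64 to 104 g. On the rack the lug points up the slope; freed, it slides 40 mm down to the ledge.
- nest0 (a point): On the board's upper face: where the origin of a blank at home lies in the right-hand (lowest y) nest; axes as the board's, and the blank's x and y point along them. Its foot then touches the end stop (face at x = -24 mm; 10 mm thick, 24 wide, 8 tall), its -y side two dowels (diameter 10 mm, 8 tall, at x = -14 and 14, y = -23 mm). Any blank may go in any nest.
- bay1 (a point): Point on the slope's surface in the middle bay, midway between its rails and 24 mm up the slope from the ledge: where the centre of a freed blank's underside comes to rest. Axes as rack (not tilted).
- flag1: Spring bar of the middle bay with its upright steel tab; the tab is 16 mm (x) by 5 mm (y), from 4 mm below to 20 mm above its origin on the bar's centre line, 36 mm left (+y) of the middle of the bay at home. Axes as rack. Put the fork's tines astride it from above and push it to +y. Guide posts beside it reach 8 mm above the bar's centre line; tines above that clear them.
- bar1 (a joint): Travel of the spring bar of the middle bay, m: 0 home (through the eye), 0.022 fully drawn back to the rack's +y; the blank is free from about 0.018 and slides down in about 0.3 s. The spring pushes it home with 1.2 N at 0, 3 N at 0.022.
- blank1: Wooden blank that starts in the middle bay (None: bay empty). A block 48 (x) by 36 (y) by 20 mm (z), rosette on its upper face (+z); from its +x end sticks a lug 14 mm wide, 22 long, 20 tall with an eye along y. Origin: centre of the block's underside (foot end x = -24 mm, lug end x = +46 mm). 64 to 104 g. On the rack the lug points up the slope; freed, it slides 40 mm down to the ledge.
- nest1 (a point): On the board's upper face: where the origin of a blank at home lies in the middle nest; axes as the board's, and the blank's x and y point along them. Its foot then touches the end stop (face at x = -24 mm; 10 mm thick, 24 wide, 8 tall), its -y side two dowels (diameter 10 mm, 8 tall, at x = -14 and 14, y = -23 mm). Any blank may go in any nest.
- bay2 (a point): Point on the slope's surface in the left-hand (highest y) bay, midway between its rails and 24 mm up the slope from the ledge: where the centre of a freed blank's underside comes to rest. Axes as rack (not tilted).
- flag2: Spring bar of the left-hand (highest y) bay with its upright steel tab; the tab is 16 mm (x) by 5 mm (y), from 4 mm below to 20 mm above its origin on the bar's centre line, 36 mm left (+y) of the middle of the bay at home. Axes as rack. Put the fork's tines astride it from above and push it to +y. Guide posts beside it reach 8 mm above the bar's centre line; tines above that clear them.
- bar2 (a joint): Travel of the spring bar of the left-hand (highest y) bay, m: 0 home (through the eye), 0.022 fully drawn back to the rack's +y; the blank is free from about 0.018 and slides down in about 0.3 s. The spring pushes it home with 1.2 N at 0, 3 N at 0.022.
- blank2: Wooden blank that starts in the left-hand (highest y) bay (None: bay empty). A block 48 (x) by 36 (y) by 20 mm (z), rosette on its upper face (+z); from its +x end sticks a lug 14 mm wide, 22 long, 20 tall with an eye along y. Origin: centre of the block's underside (foot end x = -24 mm, lug end x = +46 mm). 64 to 104 g. On the rack the lug points up the slope; freed, it slides 40 mm down to the ledge.
- nest2 (a point): On the board's upper face: where the origin of a blank at home lies in the left-hand (highest y) nest; axes as the board's, and the blank's x and y point along them. Its foot then touches the end stop (face at x = -24 mm; 10 mm thick, 24 wide, 8 tall), its -y side two dowels (diameter 10 mm, 8 tall, at x = -14 and 14, y = -23 mm). Any blank may go in any nest.
- board: Fixed plywood carving board, 150 mm (x) by 290 mm (y) by 18 mm thick, with three nests 95 mm apart along y. Origin: on the bench under the middle nest; x points away from the robot, y to the left, z up; its edges at x = -67 and +83 mm.
- fork: Forked tool lying flat. Origin: middle of the handle's underside; x points along the tool to the tips, z up. Wooden handle 62 mm long (x -31 to 31), 18 mm wide and 20 mm tall; then a steel shank and two flat tines side by side, from x = 66 to 90 mm, each 8 mm wide and 6 mm thick (z 7 to 13 mm), with a gap of 12 mm between them (y -6 to 6 mm). 70 g.
- mat: Brown leather mat lying on the bench, 160 mm (x) by 85 mm (y), 1 mm thin (no obstacle): the place of the forked tool. Origin: its centre.
- sander: Cork sanding block, 95 x 50 x 35 mm, on the bench between rack and board, further from the robot: leave alone. Origin: centre of its underside.
- glue: White glue bottle, 56 mm across and 150 mm tall, standing behind: leave alone. Origin: centre of its underside.
- jar: White ceramic cup, 84 mm across and 100 mm tall, standing behind: leave alone. Origin: centre of its underside.
Mind the look-alikes: they are no part of the job. What is shaped like the fork but orange is not meant.

How it is judged:
By the outcome, as a careful person would: the job done as asked, in the order asked, and still so for the second after the job is handed in, with the robot touching nothing.
Of blank0, blank1, blank2 only 2 to 3 are there at a start; the rules pass over those that are not, and their reading is None.
At some moment in a run one of fork may be knocked a few centimetres aside while the robot is not near it.
Once in a run the grip may slacken for a moment while it holds something.
It also fails if it takes over 210 s, if anything falls off the work surface, if the arm or the gripper's body presses on something with over 40 N, if the wrist force passes 120 N, or if a joint passes its speed limit or range.

## Working session

There is one attempt and no reset: what is moved stays moved. The work goes in short steps, each a Python script; the robot and the scene stay as the last script left them, time stands still between calls to the robot, and variables do not carry over. Pictures are saved under pics/ and viewed, at most 14 in all, crops included, and the job is handed in when it is done.

```bash
mkdir -p pics; cat > h.py <<'E'
import numpy as np, cv2
from scipy.spatial.transform import Rotation as Ro
from bench import env
def cam(name):
    p=env.camera_params(name); K=np.array(p["intrinsics"])
    if "R" in p: return K,np.array(p["R"]),np.array(p["t"]).ravel()
    H=np.array(p["hand_eye"]); 
    T=np.eye(4); T[:3,:3]=Ro.from_euler('xyz',env.read_ee_rot(),degrees=True).as_matrix(); T[:3,3]=env.read_eef_pos()
    M=np.linalg.inv(T@H); return K,M[:3,:3],M[:3,3]
def snap(name,fn=None):
    c=cam(name); im=env.read_camera(name)
    if fn: cv2.imwrite("pics/"+fn,im)
    return im,c
def pix2w(c,uv,z):
    K,R,t=c; d=R.T@np.linalg.inv(K)@np.array([uv[0],uv[1],1.]); o=-R.T@t
    return o+d*(z-o[2])/d[2]
def w2pix(c,X):
    K,R,t=c; q=K@(R@np.array(X,float)+t); return q[:2]/q[2]
def rec(label,name,c,n=4):
    K,R,t=c; out=[]
    for d in env.recognise(label,name)[:n]:
        X=R.T@(np.array(d["xyz"])-t); out.append((round(d["p"],2),X.round(1).tolist(),w2pix(c,X).round().tolist()))
    return out
E
python3 - <<'E'
from h import *
for n in("scene","side"):
    im,c=snap(n,n+"0.png")
    print(n,(-c[1].T@c[2]).round())
    for l in("rack","flag0","blank0","board","fork","mat","sander","glue","jar"): print(l,rec(l,n,c,5))
print(env.read_ee_rot(),env.read_clock())
E
```

```text
scene [1176. -171.  673.]
rack [(0.7, [580.4, -234.8, 18.9], [197.0, 242.0]), (0.56, [596.4, 252.6, 67.2], [422.0, 179.0])]
flag0 []
blank0 [(0.58, [577.2, 305.5, 73.9], [439.0, 166.0]), (0.55, [573.9, 216.6, 68.5], [402.0, 176.0])]
board [(0.83, [578.8, -235.0, 16.6], [197.0, 242.0]), (0.68, [547.5, 8.2, 3.4], [308.0, 209.0])]
fork [(0.89, [531.3, 21.8, 16.2], [311.0, 199.0]), (0.56, [363.8, 26.7, 13.7], [293.0, 155.0]), (0.49, [579.1, -234.9, 16.6], [197.0, 242.0])]
mat [(0.67, [547.5, 7.6, 5.0], [308.0, 209.0])]
sander [(0.62, [694.5, -13.7, 36.6], [319.0, 252.0])]
glue [(0.89, [807.0, -0.2, 94.0], [348.0, 279.0])]
jar [(0.68, [762.9, -124.1, 64.5], [270.0, 288.0]), (0.34, [575.9, -235.8, 18.1], [197.0, 241.0])]
side [ 174. -524.  651.]
rack [(0.8, [552.4, 178.1, 33.4], [259.0, 169.0]), (0.46, [589.2, 163.8, 79.5], [273.0, 153.0])]
flag0 []
blank0 [(0.6, [570.0, 300.0, 62.5], [241.0, 137.0]), (0.54, [561.6, 211.9, 67.9], [254.0, 151.0])]
board [(0.88, [554.9, -258.5, 17.9], [375.0, 283.0]), (0.3, [523.4, 3.5, -5.6], [288.0, 222.0])]
fork [(0.74, [517.0, 15.7, 10.3], [282.0, 215.0]), (0.59, [350.1, 13.5, 12.3], [220.0, 247.0])]
mat [(0.61, [523.8, 1.6, -1.3], [288.0, 221.0]), (0.17, [549.0, 174.5, 36.7], [258.0, 169.0])]
sander [(0.8, [681.2, -16.6, 28.2], [343.0, 190.0]), (0.47, [784.1, -6.9, 79.5], [372.0, 158.0]), (0.41, [525.1, 4.2, -5.0], [288.0, 221.0])]
glue []
jar [(0.93, [766.2, -130.0, 68.5], [402.0, 189.0]), (0.72, [586.3, 167.5, 82.1], [271.0, 152.0])]
[1.79999149e+02 4.26158138e-04 9.00047457e+01] 1.0
```

```bash
python3 - <<'E'
import cv2
a=cv2.imread("pics/scene0.png");b=cv2.imread("pics/side0.png")
cv2.imwrite("pics/a.png",cv2.resize(a[120:330,100:500],None,fx=2,fy=2,interpolation=cv2.INTER_CUBIC))
cv2.imwrite("pics/b.png",cv2.resize(b[100:340,160:480],None,fx=2.4,fy=2.4,interpolation=cv2.INTER_CUBIC))
E
```

```text
(no output)
```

View pics/a.png

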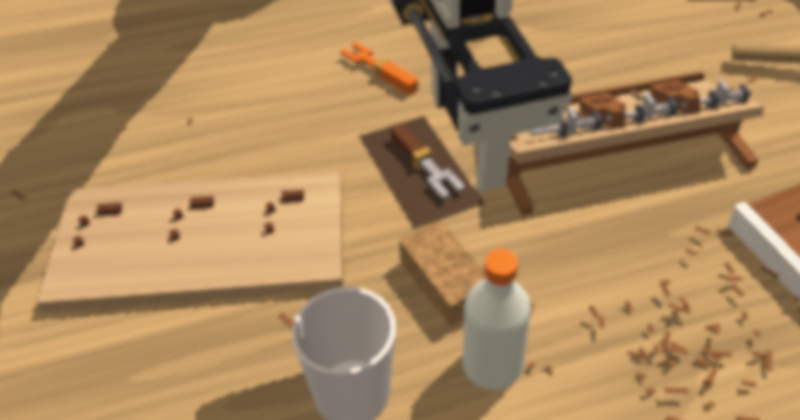

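View pics/b.png

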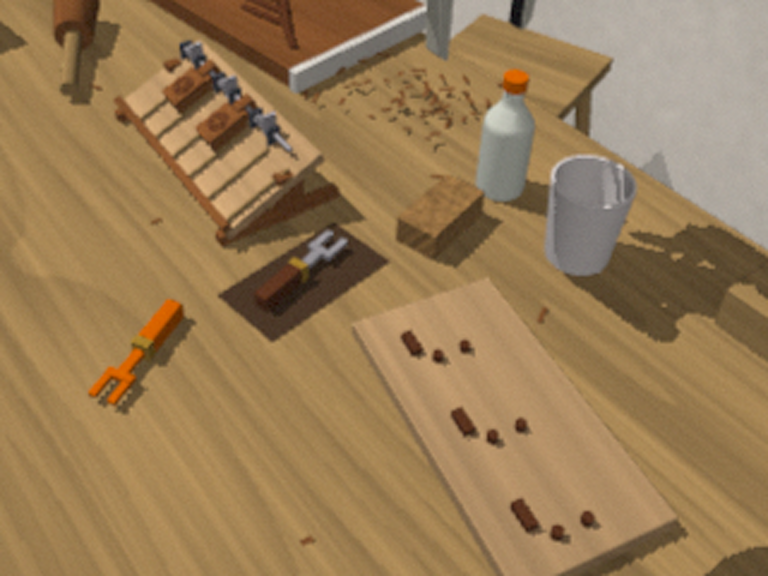

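The fork on the mat is the brown-handled one at scene (311,199); the orange one at (293,155) is the look-alike. The rack seems to have blanks in the middle and left bays only. Next, close looks with the wrist camera.

```bash
python3 - <<'E'
from h import *
print(np.array(env.camera_params("wrist")["hand_eye"]).round(2).tolist(), env.camera_params("wrist")["intrinsics"])
for i,(p,ls) in enumerate([((530,0,330),("fork","mat")),((520,200,380),("blank0","flag0","rack")),((520,-235,380),("board",))]):
    print(env.ik(p,[180,0,0]))
    env.movep(p,[180,0,0]); env.hold(0.3)
    im,c=snap("wrist",f"w{i}.png"); print((-c[1].T@c[2]).round(),w2pix(c,[p[0],p[1],0]).round())
    for l in ls: print(l,rec(l,"wrist",c,5))
    np.save(f"w{i}.npy",np.hstack([c[0],c[1],c[2][:,None]]))
print(env.read_clock())
ims=[cv2.imread(f"pics/w{i}.png") for i in(0,1)]
cv2.imwrite("pics/w01.png",np.vstack([cv2.resize(x,(480,300)) for x in ims]))
E
```

```text
[[-0.0, -0.97, -0.26, 71.47], [1.0, -0.0, -0.0, -0.01], [0.0, -0.26, 0.97, -154.62], [0.0, 0.0, 0.0, 1.0]] [[359.85171621   0.         319.21955621]
 [  0.         359.85171621 204.12313102]
 [  0.           0.           1.        ]]
[-26.23722514  15.35512172  25.93250086 111.16030761  -8.10330258
  55.23762826 -86.47339552]
[602.  -0. 484.] [319. 162.]
fork [(0.78, [525.4, 23.6, 19.0], [301.0, 168.0]), (0.73, [368.7, 34.1, 22.7], [294.0, 279.0])]
mat [(0.65, [533.9, 14.6, 1.1], [308.0, 160.0]), (0.54, [567.1, 216.7, 46.2], [138.0, 137.0])]
[ -44.60672452   14.85676863   23.06503447  103.79086678   -6.49409392
   62.64413205 -109.24138545]
[592. 198. 535.] [318. 158.]
blank0 [(0.71, [565.7, 222.7, 71.0], [300.0, 129.0]), (0.67, [570.6, 306.3, 73.4], [233.0, 125.0])]
flag0 [(0.74, [585.8, 163.5, 74.0], [347.0, 112.0]), (0.61, [596.7, 340.4, 78.9], [202.0, 104.0]), (0.51, [596.7, 252.1, 76.5], [275.0, 104.0])]
rack [(0.67, [568.4, 244.0, 48.4], [284.0, 126.0])]
[ -9.87867671  17.80503863  38.76269007 102.82241944 -12.33556111
  63.65441776 -56.93798285]
[ 592. -235.  535.] [319. 157.]
board [(0.75, [571.8, -223.3, 14.9], [311.0, 122.0])]
6.0833
```

View pics/w1.png

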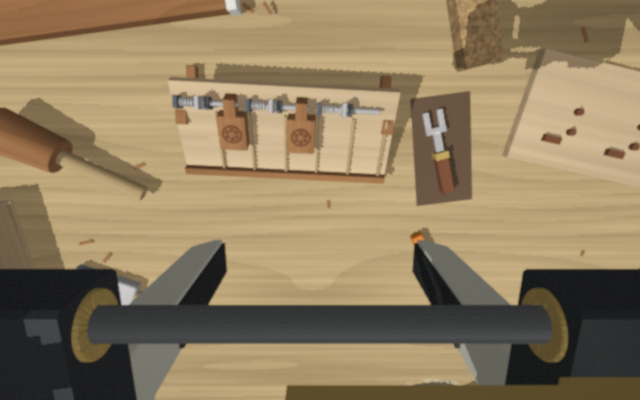

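View pics/w0.png

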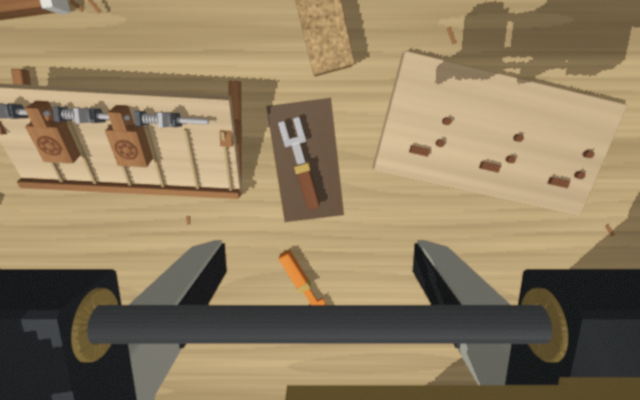

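View pics/w2.png

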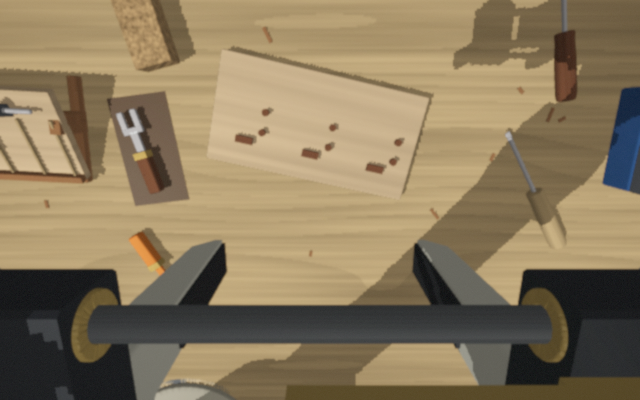

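Wrist views: blanks in bay2 (w1 (233,130)) and bay1 (300,133); bay0 is empty, with only a stray chip at (388,127). Brown fork in w0 from (315,207) to (292,120), orange decoy at (290,265). Board w2 corners are at about (228,48),(432,96),(403,197),(209,157). I'll now take closer shots of the fork and the rack.

```bash
cat >> h.py <<'E'
from scipy.optimize import least_squares
def fit(c,model,uv,x0,tilt=None):
    """model pts (n,3) in object frame, world pose x,y,yaw(deg), object z base 0"""
    model=np.array(model,float); uv=np.array(uv,float)
    def w(p): return Ro.from_euler('z',p[2],degrees=True).apply(model)+[p[0],p[1],0]
    f=lambda p:(np.array([w2pix(c,X) for X in w(p)])-uv).ravel()
    r=least_squares(f,x0,loss='soft_l1',x_scale=[10,10,5]); return r.x, f(r.x).reshape(-1,2)
E
python3 - <<'E'
from h import *
def load(i):
    a=np.load(f"w{i}.npy"); return a[:,:3],a[:,3:6],a[:,6]
# fork rough
c=load(0)
print(fit(c,[[-31,0,20],[90,0,13]],[[314,206],[292,120]],[530,20,0]))
c=load(2)
m=[[83,145,18],[83,-145,18],[-67,-145,18],[-67,145,18]]
print(fit(c,m,[[228,48],[432,96],[403,197],[209,157]],[570,-235,-10]))
env.movep((535,20,190),[180,0,15]); env.hold(.3)
im,c=snap("wrist","f1.png"); np.save("f1.npy",np.hstack([c[0],c[1],c[2][:,None]]))
env.movep((570,265,200),[180,0,0]); env.hold(.3)
im2,c=snap("wrist","r1.png"); np.save("r1.npy",np.hstack([c[0],c[1],c[2][:,None]]))
print(rec("flag0","wrist",c),rec("blank0","wrist",c))
cv2.imwrite("pics/f1c.png",cv2.resize(im[30:260,220:420],None,fx=2.5,fy=2.5,interpolation=cv2.INTER_CUBIC))
cv2.imwrite("pics/r1c.png",cv2.resize(im2[0:270,120:520],None,fx=2,fy=2,interpolation=cv2.INTER_CUBIC))
E
```

```text
(array([500.61971117,  13.1186456 ,  13.48623474]), array([[ 0.22336771,  2.79418028],
       [-0.21155809, -1.51602462]]))
(array([ 557.22391814, -232.47541805,  -12.29519286]), array([[-3.88977281, -0.79249111],
       [ 1.21995895, -0.22549813],
       [ 0.46720266,  2.05346051],
       [-0.17436552,  0.30918601]]))
[(0.92, [588.4, 167.2, 70.1], [439.0, 176.0]), (0.86, [598.1, 340.6, 80.3], [218.0, 167.0]), (0.62, [597.1, 256.6, 78.1], [328.0, 167.0])] [(0.6, [575.0, 305.2, 72.8], [267.0, 194.0]), (0.26, [597.1, 341.9, 78.7], [217.0, 168.0])]
```

View pics/f1c.png

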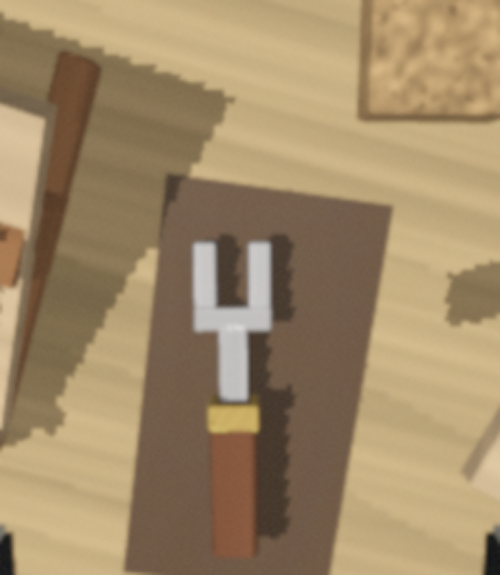

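View pics/r1c.png

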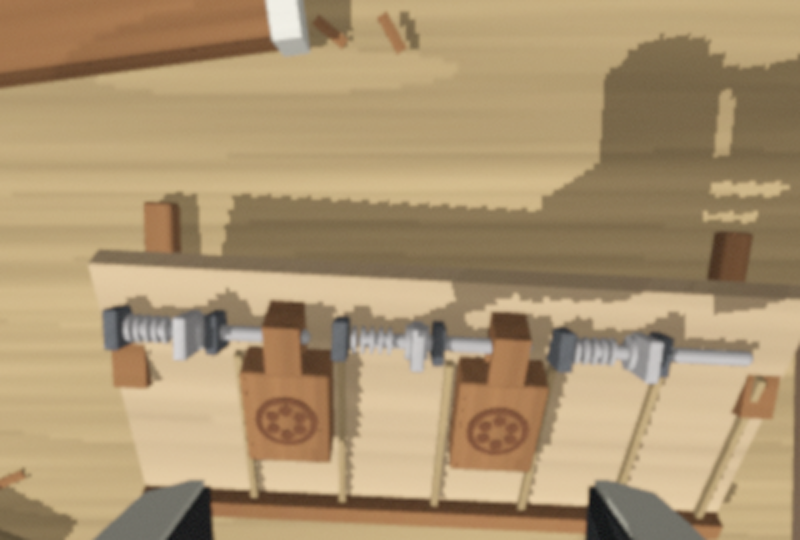

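Fork tips are at crop (193–271,241) and the handle end at (213–256,556). Rack tabs are near crop (187,335), (417,345) and (648,355), with rosettes at (287,420) and (497,430). I'll zoom in on the tabs.

```bash
python3 - <<'E'
from h import *
im=cv2.imread("pics/r1.png")
# raw windows 130 x 40-> bars row; x6
rows=[im[145:195,x:x+130] for x in (165,275,385)]
cv2.imwrite("pics/tabs.png",np.vstack([cv2.resize(r,None,fx=4,fy=4,interpolation=cv2.INTER_NEAREST) for r in rows]))
a=np.load("f1.npy"); c=(a[:,:3],a[:,3:6],a[:,6])
uv=np.array([[193,241],[271,241],[216,241],[248,241],[213,556],[256,556]])/2.5+[220,30]
p,r=fit(c,[[90,14,14],[90,-14,14],[90,6,14],[90,-6,14],[-31,9,21],[-31,-9,21]],uv,[500,13,13]); print(p,r.round(1).tolist())
muv=np.array([[168,176],[391,207],[330,575],[126,570]])/2.5+[220,30]
print(fit(c,[[80,42.5,1],[80,-42.5,1]],muv[:2],[540,10,5]))
E
```

```text
[500.77311499  15.19846912  15.14475741] [[0.1, -0.3], [-0.0, -0.5], [-0.3, -0.4], [0.3, -0.4], [-0.7, 1.7], [0.7, 1.6]]
(array([529.11061706,  15.85693228,   7.31581242]), array([[-0.97696375, -0.07367522],
       [ 0.9946262 ,  0.12053489]]))
```

View pics/tabs.png

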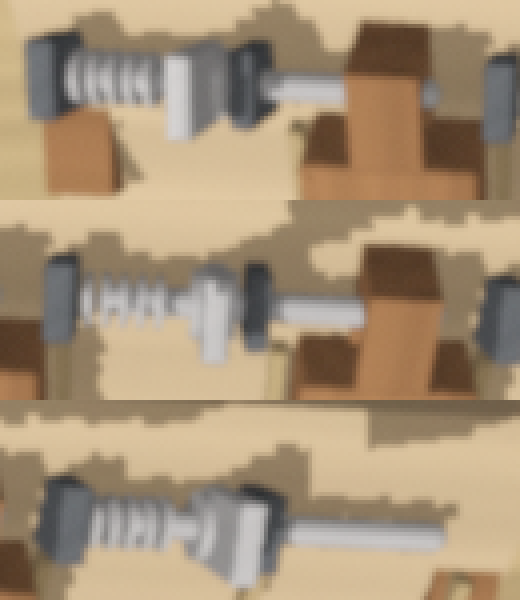

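```bash
cat >> h.py <<'E'
C25,S25=np.cos(np.radians(25)),np.sin(np.radians(25))
def rackpt(q,s,n,y,dz=0):
    x,y0,yaw,zf=q[:4]
    return Ro.from_euler('z',yaw,degrees=True).apply([s*C25-n*S25,y,0])+[x,y0,zf+s*S25+n*C25+dz]
E
python3 - <<'E'
from h import *
a=np.load("r1.npy"); c=(a[:,:3],a[:,3:6],a[:,6])
obs=[(100,10,(1,36),20,(209.6,169.3)),(100,10,(0,36),20,(328.5,175)),(100,10,(-1,36),20,(447.8,181)),
(110,20,(1,0),0,(261.8,163.8)),(110,20,(0,0),0,(375.2,169.5)),(64,20,(1,0),0,(263.5,210)),(64,20,(0,0),0,(368.5,215))]
def f(q): return np.concatenate([w2pix(c,rackpt(q,s,n,k*q[4]+d,dz))-np.array(uv) for s,n,(k,d),dz,uv in obs])
r=least_squares(f,[500,220,-2,20,88],x_scale=[10,10,3,10,5]); q=r.x
print(q.round(2)); print(f(q).reshape(-1,2).round(1).tolist())
for k in(1,0,-1): print(rackpt(q,100,10,k*q[4]+36).round(1))
a=np.load("w1.npy"); c=(a[:,:3],a[:,3:6],a[:,6])
for k in(1,0,-1): print(w2pix(c,rackpt(q,100,10,k*q[4]+36,20)).round(1))
print(w2pix(c,rackpt(q,0,0,-142)),w2pix(c,rackpt(q,0,0,142)))
np.save("rack.npy",q)
E
```

```text
[505.56 224.53  -3.    21.03  87.73]
[[0.3, -0.0], [0.4, 0.1], [-0.9, -0.1], [-1.4, -0.0], [1.4, 0.1], [0.2, -0.1], [0.0, -0.1]]
[598.3 343.6  72.4]
[593.7 256.   72.4]
[589.1 168.4  72.4]
[195.9 102.2]
[270.2 106. ]
[344.  109.8]
[398.97265015 174.36836685] [201.90788838 164.67648566]
```

```bash
python3 - <<'E'
from h import *
fx,fy,fw=500.8,15.2,15.1
u=np.array([np.cos(np.radians(fw)),np.sin(np.radians(fw))]); g=np.array([fx,fy])+10*u
env.movep((535,20,190),[180,0,15]); env.hold(.2); im,c=snap("wrist")
old=cv2.imread("pics/f1.png"); d=cv2.absdiff(im,old)[60:255,260:380].mean(); print("diff",d,rec("fork","wrist",c))
if d<6:
    env.movep((*g,90),[180,0,fw]); env.move_straight((*g,14),velocity=80,until_force=8)
    print(env.read_eef_pos(),env.read_force())
    env.set_gripper(0); print(env.read_finger_gap(),env.read_grip_force())
    p=env.read_eef_pos(); env.move_straight((p[0],p[1],120),velocity=100); env.hold(.2)
    im,c=snap("wrist","g1.png"); print(env.read_finger_gap(),env.read_eef_pos(),env.read_force(),env.read_clock())
    np.save("g1.npy",np.hstack([c[0],c[1],c[2][:,None]]))
    p=env.read_eef_pos();print([w2pix(c,np.array(p)+Ro.from_euler('z',fw,degrees=True).apply([a-10,b,z-13])).round(1).tolist() for a,b,z in [(90,14,13),(90,-14,13),(66,14,13),(31,9,20)]])
    cv2.imwrite("pics/g1c.png",cv2.resize(im[60:300,200:440],None,fx=2.5,fy=2.5,interpolation=cv2.INTER_CUBIC))
E
```

```text
diff 6.714957264957265 [(0.72, [530.9, 22.8, 20.7], [316.0, 192.0]), (0.7, [333.4, 17.2, 12.3], [274.0, 363.0]), (0.4, [671.6, -9.1, 37.7], [401.0, 39.0])]
```

```bash
cat > grab.py <<'E'
from h import *
fx,fy,fw=500.8,15.2,15.1
u=np.array([np.cos(np.radians(fw)),np.sin(np.radians(fw))]); g=np.array([fx,fy])+10*u
im,c=snap("wrist","f2.png")
old=cv2.imread("pics/f1.png")
for t,(a,b) in {"tines":((120,170),(292,332)),"handle":((185,258),(298,335))}.items():
    m=cv2.matchTemplate(im,old[a:a+b-b+(170-120 if t=="tines" else 70),b if False else (292 if t=="tines" else 298):(332 if t=="tines" else 335)],cv2.TM_CCOEFF_NORMED)
    _,v,_,l=cv2.minMaxLoc(m); print(t,v,l)
E
python3 - <<'E'
import sys; sys.path.insert(0,'.')
from h import *
im,c=snap("wrist","f2.png"); old=cv2.imread("pics/f1.png"); ok=True
for (r0,r1,c0,c1) in ((120,170,292,332),(185,255,298,330)):
    _,v,_,l=cv2.minMaxLoc(cv2.matchTemplate(im,old[r0:r1,c0:c1],cv2.TM_CCOEFF_NORMED)); print(v,l,(c0,r0)); ok&=v>.8 and abs(l[0]-c0)<=2 and abs(l[1]-r0)<=2
fx,fy,fw=500.8,15.2,15.1
u=np.array([np.cos(np.radians(fw)),np.sin(np.radians(fw))]); g=np.array([fx,fy])+10*u
if ok:
    env.movep((*g,90),[180,0,fw]); env.move_straight((*g,14),velocity=80,until_force=8)
    print(env.read_eef_pos(),env.read_force())
    env.set_gripper(0); print(env.read_finger_gap(),env.read_grip_force())
    p=env.read_eef_pos(); env.move_straight((p[0],p[1],120),velocity=100); env.hold(.2)
    im,c=snap("wrist","g1.png"); print(env.read_finger_gap(),env.read_eef_pos(),env.read_force(),env.read_clock())
    np.save("g1.npy",np.hstack([c[0],c[1],c[2][:,None]]))
    p=env.read_eef_pos();print([w2pix(c,np.array(p)+Ro.from_euler('z',fw,degrees=True).apply([a-10,b,z-13])).round(1).tolist() for a,b,z in [(90,14,13),(90,-14,13),(66,14,13),(31,9,20)]])
    cv2.imwrite("pics/g1c.png",cv2.resize(im[60:300,200:440],None,fx=2.5,fy=2.5,interpolation=cv2.INTER_CUBIC))
E
rm grab.py
```

```text
0.9974921345710754 (294, 120) (292, 120)
0.9916873574256897 (300, 185) (298, 185)
[510.66194749  17.80254398  14.34610555] [ 0.42707299 -0.37140511 -0.27055371]
17.626314209158277 29.999110400676727
17.418355066227836 [510.26388282  17.69491461 119.59799848] [-0.38599541 -0.10870126 -0.74554093] 14.5917
[[283.8, 86.2], [352.4, 86.2], [285.3, 145.4], [297.4, 228.7]]
```

View pics/g1c.png

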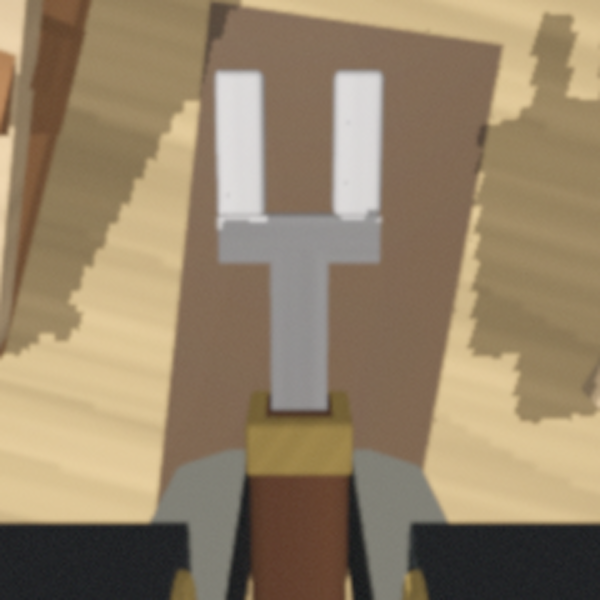

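The fork is held straight, with tips at crop (216–382,71), within 1 mm of the prediction. Next is flag1.

```bash
cat >> h.py <<'E'
def pull(k,tag,dy=0,dz=19,dx=68,maxt=29,fstop=5.5):
    q=np.load("rack.npy"); F=rackpt(q,100,10,k*q[4]+36); R=Ro.from_euler('z',q[2],degrees=True)
    P=F+R.apply([-dx,dy,dz]); o=[180,0,q[2]]
    env.movep(P+[0,0,45],o)
    print("lower hit",env.move_straight(P,velocity=60,until_force=4),env.read_eef_pos()-P,env.read_force().round(2) if hasattr(env.read_force(),'round') else 0)
    f0=np.array(env.read_force()); p0=np.array(env.read_eef_pos())
    if p0[2]-P[2]>2: return False
    for t in list(range(3,maxt,3))+[maxt]:
        h=env.move_straight(P+R.apply([0,t,0]),velocity=60,until_force=fstop)
        f=R.inv().apply(np.array(env.read_force())-f0); tr=R.inv().apply(np.array(env.read_eef_pos())-p0)
        print(t,h,f.round(2),tr.round(1))
        if h or f[1]<-fstop: break
    env.hold(.6); snap("wrist",tag+".png")
    env.move_straight(P,velocity=60); env.move_straight(P+[0,0,60],velocity=80)
    print("gap",env.read_finger_gap(),env.read_clock()); return True
E
python3 - <<'E'
from h import *
env.move_straight((510,18,220)); pull(0,"p1")
im,c=snap("wrist","p1b.png"); a=cv2.imread("pics/p1.png")
cv2.imwrite("pics/p1v.png",np.hstack([a[40:400,150:490],im[40:400,150:490]]))
E
```

```text
lower hit False [ 0.18080495 -0.01082337  0.13120463] [-0.04  0.1   0.03]
3 False [ 0.13 -0.39 -1.04] [-0.1  3.5  0.2]
6 False [-0.04 -1.24  0.67] [-0.1  6.  -0.1]
9 False [ 0.59 -1.6   0.19] [-0.1  9.1 -0.1]
12 False [ 0.87 -1.85  1.44] [-0.1 12.1 -0.2]
15 False [ 0.27 -1.42 -0.26] [-0.1 15.2 -0.1]
18 False [ 0.93 -2.57  0.01] [-0.2 18.2 -0.2]
21 False [ 1.92 -2.74  0.31] [-0.2 21.2 -0.1]
24 False [-0.32 -2.67  0.48] [-0.2 24.2 -0.1]
27 False [ 1.23 -3.43  0.18] [-0.1 27.  -0.2]
29 False [ 2.03 -7.17 -0.27] [-0.1 27.8 -0.2]
gap 17.95363940898897 21.9917
```

View pics/p1v.png

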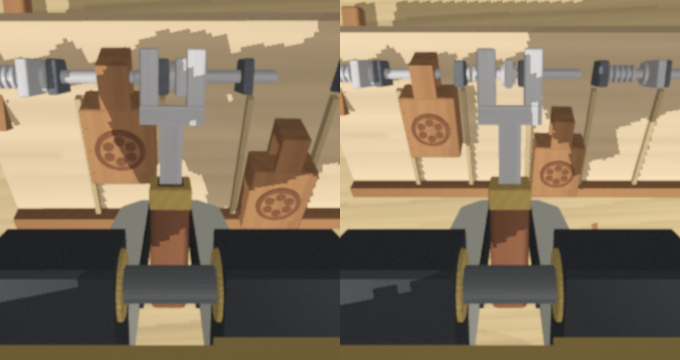

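Blank1 slid to the ledge and its bar sprang back home. Now flag2.

```bash
python3 - <<'E'
from h import *
pull(1,"p2")
env.movep((580,255,260),[180,0,-3]); env.hold(.2)
im,c=snap("wrist","p2b.png"); print(rec("blank0","wrist",c)); q=np.load("rack.npy")
print([rackpt(q,24,20,k*q[4]).round(1) for k in(0,1)])
a=cv2.imread("pics/p2.png")
cv2.imwrite("pics/p2v.png",np.hstack([a[40:400,150:490],im[40:400,100:500]]))
E
```

```text
lower hit False [ 0.1727301  -0.01294666  0.16381309] [-1.28 -0.56 -0.98]
3 False [1.16 0.48 0.45] [-0.1  3.5  0.1]
6 False [ 1.11 -0.39  1.17] [-0.1  6.  -0.1]
9 False [ 1.34 -0.08  0.71] [-0.1  9.1 -0.2]
12 False [ 1.78 -2.09  0.82] [-0.2 12.2 -0.2]
15 False [ 1.56 -1.72  0.51] [-0.2 15.2 -0.2]
18 False [ 2.14 -1.79  1.59] [-0.1 18.2 -0.2]
21 False [ 1.43 -1.87  0.82] [-0.2 21.2 -0.2]
24 False [ 0.84 -2.31  0.61] [-0.2 24.2 -0.2]
27 False [ 1.32 -2.46  0.77] [-0.2 27.1 -0.2]
29 False [ 1.73 -4.5   1.69] [-0.1 27.9 -0.3]
gap 18.012035509713556 28.075
[(0.9, [540.3, 221.9, 55.6], [354.0, 215.0]), (0.78, [536.9, 308.6, 54.4], [271.0, 222.0]), (0.6, [611.9, 256.2, 256.1], [316.0, 197.0])]
[array([518.8, 223.8,  49.3]), array([523.4, 311.4,  49.3])]
```

View pics/p2v.png

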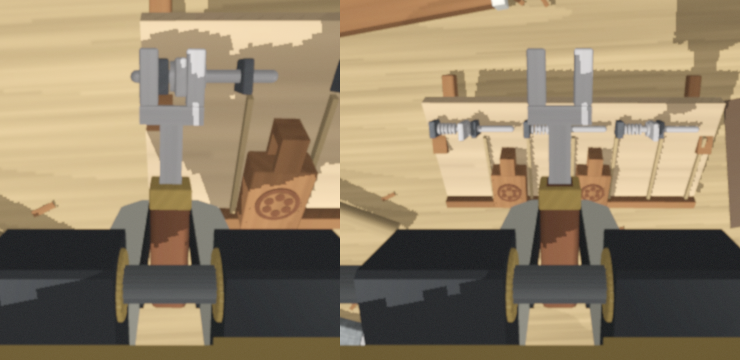

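Both blanks are on the ledge and both bars are home. I'll lay the fork back on the mat, then take a closer look at the board.

```bash
python3 - <<'E'
from h import *
fx,fy,fw=500.8,15.2,15.1
u=np.array([np.cos(np.radians(fw)),np.sin(np.radians(fw))]); g=np.array([fx,fy])+10*u
env.movep((*g,100),[180,0,fw]); print(env.move_straight((*g,14.0),velocity=50,until_force=3),env.read_eef_pos())
env.set_gripper(50); env.hold(.2); env.move_straight((*g,120)); env.set_gripper(93)
env.movep((535,20,190),[180,0,15]); env.hold(.2); im0,c=snap("wrist","f3.png"); print(rec("fork","wrist",c))
env.movep((520,-228,250),[180,0,-12.3]); env.hold(.3)
im,c=snap("wrist","bd.png"); np.save("bd.npy",np.hstack([c[0],c[1],c[2][:,None]])); print(env.read_clock())
v=cv2.resize(im[20:260,160:480],None,fx=2.5,fy=2.5,interpolation=cv2.INTER_CUBIC)
v=v[:600]; t=cv2.resize(im0[80:260,250:390],None,fx=1,fy=1); v[420:600,660:800]=t
cv2.imwrite("pics/bdv.png",v)
E
```

```text
True [510.44132237  17.78470737  14.00934062]
[(0.68, [333.9, 14.5, 13.4], [276.0, 363.0])]
36.575
```

View pics/bdv.png

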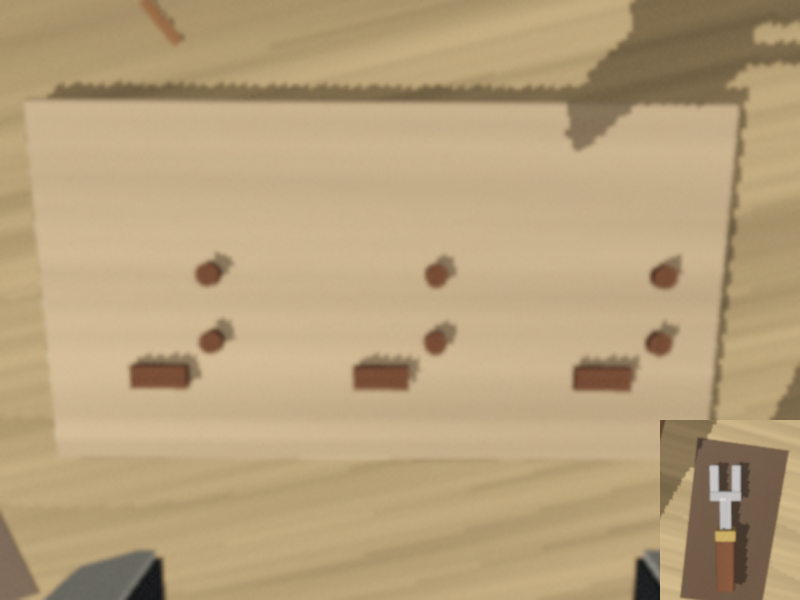

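```bash
python3 - <<'E'
from h import *
a=np.load("bd.npy"); c=(a[:,:3],a[:,3:6],a[:,6])
m=[];uv=[]
for Y,d1,d2,e in ((95,(207,273),(210,342),(159,377)),(0,(436,275),(434,343),(381,378)),(-95,(662,276),(658,344),(602,379))):
    m+=[[14,Y-23,26],[-14,Y-23,26],[-29,Y,26]]; uv+=[d1,d2,e]
m+=[[83,145,18],[83,-145,18],[-67,145,18]]; uv+=[(25,100),(741,104),(58,456)]
p,r=fit(c,m,np.array(uv)/2.5+[160,20],[557,-232,-12]); print(p.round(2),r.round(1).tolist()); np.save("board.npy",p)
q=np.load("rack.npy")
for k in (0,1):
    R=Ro.from_euler('z',q[2],degrees=True)*Ro.from_euler('y',-25,degrees=True)*Ro.from_euler('x',180,degrees=True)
    rpy=R.as_euler('xyz',degrees=True); print(rpy, R.apply([0,0,1]).round(2), env.ik(rackpt(q,26,20.5,k*q[4]),rpy))
E
```

```text
[ 556.11 -227.72  -12.55] [[-0.4, 0.5], [-0.3, 0.0], [-0.8, 0.0], [0.1, 0.2], [0.5, 0.1], [-0.2, 0.1], [1.7, 0.3], [1.1, 0.2], [0.8, 0.2], [-2.2, -1.4], [0.5, -1.2], [-1.4, 0.8]]
[180.         -25.          -2.99559061] [ 0.42 -0.02 -0.91] [-38.0181407   38.64741584  -0.53854711 136.34113199 129.69819588
  21.73986279  99.6684638 ]
[180.         -25.          -2.99559061] [ 0.42 -0.02 -0.91] [-59.37672737  41.72635611  20.03869231 130.19118171 141.67551292
   8.80769314  79.6944108 ]
```

```bash
python3 - <<'E'
from h import *
q=np.load("rack.npy")
print(np.round(env.read_joint_positions(),1))
for k in (0,1):
  for half in (0,180):
    R=Ro.from_euler('z',q[2],degrees=True)*Ro.from_euler('y',-25,degrees=True)*Ro.from_euler('x',180,degrees=True)*Ro.from_euler('z',half,degrees=True)
    rpy=R.as_euler('xyz',degrees=True)
    for n in (20.5,60,110): j=env.ik(rackpt(q,26,n,k*q[4]),rpy); print(k,half,n,rpy.round(1),None if j is None else np.round(j,1))
p=np.load("board.npy")
for half in(0,180):
  for Y in (95,0,-95):
    X=Ro.from_euler('z',p[2],degrees=True).apply([2,Y,0])+[p[0],p[1],40]
    j=env.ik(X,[180,0,p[2]+half]); print(half,Y,None if j is None else np.round(j,1))
E
```

```text
[ -9.4  26.2  39.5 113.  -22.   48.5 -60.2]
0 0 20.5 [180. -25.  -3.] [-38.   38.6  -0.5 136.3 129.7  21.7  99.7]
0 0 60 [180. -25.  -3.] [-46.5  34.4   9.5 137.7 132.7  15.4  95.6]
0 0 110 [180. -25.  -3.] [-55.3  29.   19.1 138.6 122.6   9.1 105.3]
0 180 20.5 [-180.   25.  177.] [  1.8  54.  -63.2 133.8 100.6  63.5 -44.7]
0 180 60 [-180.   25.  177.] [  1.   48.2 -63.1 134.7  96.   59.8 -44. ]
0 180 110 [-180.   25.  177.] [  0.5  40.6 -63.  135.2  89.3  55.  -41.1]
1 0 20.5 [180. -25.  -3.] [-59.4  41.7  20.  130.2 141.7   8.8  79.7]
1 0 60 [180. -25.  -3.] [-59.9  36.9  18.2 130.9 110.1   8.5 111.1]
1 0 110 [180. -25.  -3.] [ -8.   43.7 -63.1 128.   84.9  60.  139.4]
1 180 20.5 [-180.   25.  177.] [-11.5  50.  -52.7 127.1  95.8  56.1 -46.1]
1 180 60 [-180.   25.  177.] [-18.7  41.1 -42.2 128.3  90.9  45.6 -45.5]
1 180 110 [-180.   25.  177.] [-66.3  32.   24.4 131.6  70.2   6.7 -29.3]
0 95 [ -8.2  43.3  24.5 117.7 -38.8  27.  -56.8]
0 0 [  0.7  43.7  24.9 116.6 -38.5  27.9 -48.1]
0 -95 [  9.1  44.8  26.  113.5 -37.9  30.2 -40.4]
180 95 [ 15.1  40.8 -11.1 116.2  17.6  24.6  68.1]
180 0 [ 24.7  41.1 -11.8 115.   18.2  25.6  76.7]
180 -95 [ 34.2  42.2 -13.1 111.8  18.9  28.   85.1]
```

```bash
python3 - <<'E'
from h import *
q=np.load("rack.npy");p=np.load("board.npy")
for a in (0,6,12):
  for k in (0,1):
    for z in(0,80): j=env.ik(rackpt(q,26,21,k*q[4])+[0,0,z],[180,-a,q[2]]); print(a,k,z,None if j is None else np.round(j))
for b in (13,19,25):
  for Y in (95,0,-95):
    X=Ro.from_euler('z',p[2],degrees=True).apply([2,Y,0])+[p[0],p[1],40]
    j=env.ik(X,[180,b,p[2]]); print(b,Y,None if j is None else np.round(j))
E
```

```text
0 0 0 [-43.  41.  22. 121. -35.  25. -87.]
0 0 80 [-49.  34.  30. 119. -31.  34. -90.]
0 1 0 [-52.  43.  24. 115. -35.  29. -95.]
0 1 80 [-57.  37.  32. 113. -31.  38. -98.]
6 0 0 [-44.  39.  20. 125. -38.  15. -86.]
6 0 80 [-52.  33.  31. 123. -32.  26. -90.]
6 1 0 [-54.  42.  25. 119. -37.  21. -94.]
6 1 80 [-60.  36.  34. 117. -32.  30. -98.]
12 0 0 [-47.  39.  21. 129. -59.   7. -66.]
12 0 80 [-55.  32.  31. 127. -35.  17. -89.]
12 1 0 [-60.  43.  30. 123. -55.  15. -79.]
12 1 80 [-64.  36.  36. 121. -35.  23. -97.]
13 95 [-10.  49.  31. 108. -31.  46. -63.]
13 0 [ -3.  49.  32. 107. -30.  46. -56.]
13 -95 [  5.  51.  33. 104. -29.  48. -49.]
19 95 [-10.  51.  32. 104. -29.  54. -65.]
19 0 [ -3.  52.  33. 103. -28.  54. -59.]
19 -95 [  4.  53.  35. 100. -26.  55. -52.]
25 95 [-10.  54.  32.  99. -27.  62. -67.]
25 0 [ -3.  55.  34.  98. -25.  62. -60.]
25 -95 [  4.  56.  36.  95. -24.  63. -54.]
```

```bash
cat >> h.py <<'E'
GX=3.
def pick(k,a=4,h=11):
    q=np.load("rack.npy"); o=[180,-a,q[2]]; tz=Ro.from_euler('xyz',o,degrees=True).apply([0,0,1])
    P=rackpt(q,24+GX,h,k*q[4])-11*tz
    env.set_gripper(70); env.movep(P+[0,0,80],o)
    print("hit",env.move_straight(P,velocity=60,until_force=6),np.round(env.read_eef_pos()-P,1))
    env.set_gripper(0); print("gap",env.read_finger_gap(),env.read_grip_force())
    env.move_straight(P+[0,0,90],velocity=90); env.hold(.1); print("gap",env.read_finger_gap())
def nestw(Y,v):
    p=np.load("board.npy"); return Ro.from_euler('z',p[2],degrees=True).apply(np.array(v,float)+[0,Y,0])+[p[0],p[1],18]
def place(Y,a=4,h=11,ox=8,oy=6):
    p=np.load("board.npy"); o=[180,25-a,p[2]]; tz=Ro.from_euler('xyz',o,degrees=True).apply([0,0,1])
    T=lambda x,y,z: nestw(Y,[x+GX,y,h+z])-11*tz
    env.movep(T(ox,oy,80),o); print("gap",env.read_finger_gap())
    env.move_straight(T(ox,oy,6),velocity=100)
    print("down",env.move_straight(T(ox,oy,-3),velocity=15,until_force=3),np.round(env.read_eef_pos()-T(ox,oy,0),1))
    z=(np.array(env.read_eef_pos())-T(ox,oy,0))[2]
    p0=lambda:(Ro.from_euler('z',-p[2],degrees=True).apply(np.array(env.read_eef_pos())-T(0,0,0))).round(1)
    print("-y",env.move_straight(T(ox,-5,z),velocity=15,until_force=6),p0()); y=p0()[1]
    print("-x",env.move_straight(T(-6,y,z),velocity=15,until_force=6),p0(),"gap",env.read_finger_gap())
    env.set_gripper(56); env.hold(.2)
    e=np.array(env.read_eef_pos()); env.move_straight(e+[0,0,90],velocity=120)
def tap(Y,f=4):
    p=np.load("board.npy"); o=[180,0,p[2]]; env.set_gripper(0)
    rel=lambda:(Ro.from_euler('z',-p[2],degrees=True).apply(np.array(env.read_eef_pos())-nestw(Y,[0,0,0]))).round(1)
    for n,s,e in (("-y",(2,50,20),(2,30,20)),("-x",(68,0,20),(46,0,20)),("-y",(2,50,20),(2,30,20))):
        env.movep(nestw(Y,np.add(s,[0,0,45])),o); h=env.move_straight(nestw(Y,s),velocity=100,until_force=8)
        r=env.move_straight(nestw(Y,e),velocity=20,until_force=f); print(n,h,r,rel())
        env.move_straight(nestw(Y,s),velocity=60); env.move_straight(nestw(Y,np.add(s,[0,0,45])),velocity=120)
E
python3 - <<'E'
from h import *
pick(0); place(95); tap(95); print(env.read_clock())
env.movep((520,-228,250),[180,0,-12.3]); env.hold(.3)
im,c=snap("wrist","n1.png")
v=cv2.resize(im[20:260,160:480],None,fx=2.5,fy=2.5,interpolation=cv2.INTER_CUBIC); cv2.imwrite("pics/n1v.png",v)
print([(np.array(w2pix(c,nestw(95,x)))-[160,20])*2.5 for x in ([-24,18,20],[-24,-18,20],[46,0,20],[0,0,20])])
print(rec("blank0","wrist",c))
E
```

```text
hit False [0.2 0.1 0.3]
gap 35.33149009874461 29.892898499965668
gap 35.53004967680328
gap 35.56688027999824
down True [ 0.1  0.1 -0.8]
-y True [ 8.5  0.8 -0.7]
-x True [ 8.4  0.8 -0.6] gap 35.66206449104842
-y False True [ 1.5 33.6 19.8]
-x False True [55.4  0.  20.2]
-y False True [ 1.9 33.6 19.9]
56.925
[array([103.18399187, 369.64692846]), array([191.09327763, 370.07799713]), array([134.96521446, 191.63124086]), array([143.10622942, 310.78027678])]
[(0.91, [584.5, -137.7, 37.3], [218.0, 136.0])]
```

View pics/n1v.png

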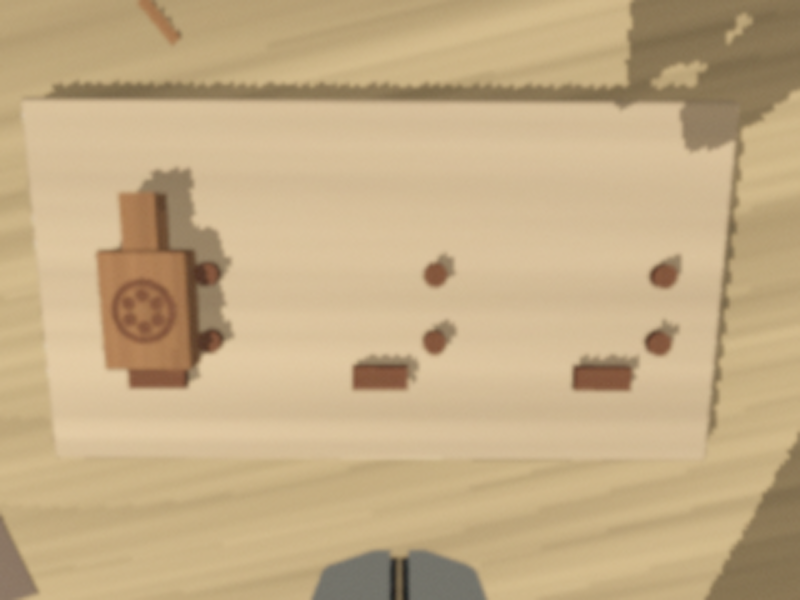

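Blank1 sits in the left nest, face up, with its foot at crop y≈370 (predicted home 369.6). Next is the second blank, with firmer taps on both.

```bash
python3 - <<'E'
from h import *
pick(1); place(-95); tap(-95,8); tap(95,8); print(env.read_clock())
env.movep((520,-228,250),[180,0,-12.3]); env.hold(.3)
im,c=snap("wrist","n2.png"); print(rec("blank0","wrist",c))
P=[(np.array(w2pix(c,nestw(-95,x)))-[160,20])*2 for x in ([-24,18,20],[-24,-18,20],[46,0,20],[0,0,20])]; print(np.round(P))
v=cv2.resize(im[20:260,160:480],None,fx=2,fy=2,interpolation=cv2.INTER_CUBIC)
env.movep((535,20,190),[180,0,15]); env.hold(.2); f,c=snap("wrist","f4.png"); print(rec("fork","wrist",c),rec("mat","wrist",c))
s=env.read_camera("side"); cv2.imwrite("pics/side9.png",s)
w=np.hstack([v,f[60:300,240:400].repeat(1,0)[:240]][:1]); pad=np.zeros((480,160,3),np.uint8); pad[:240]=f[60:300,240:400]; pad[240:480]=s[90:330,190:350]
cv2.imwrite("pics/n2v.png",np.hstack([w,pad])); print(env.read_clock())
E
```

```text
hit False [0.2 0.1 0.4]
gap 35.67007560982993 29.915533661842346
gap 35.66739546807958
gap 35.57244995427303
down True [ 0.1  0.  -0.8]
-y True [ 8.7  0.7 -0.7]
-x True [ 8.5  0.7 -0.6] gap 35.61299263017363
-y False True [ 1.4 33.6 19.7]
-x False True [55.5 -0.1 20.4]
-y False True [ 1.8 33.6 19.8]
-y False True [ 1.9 33.6 19.9]
-x False True [55.4 -0.1 20.5]
-y False True [ 1.9 33.6 19.9]
89.2917
[(0.87, [585.5, -138.5, 31.8], [220.0, 134.0]), (0.58, [545.0, -321.1, 41.8], [406.0, 136.0]), (0.25, [690.7, -16.4, 36.1], [63.0, 52.0])]
[[453. 297.]
 [524. 298.]
 [498. 155.]
 [492. 250.]]
[(0.93, [533.9, 26.0, 15.6], [310.0, 186.0]), (0.61, [572.5, -190.5, 14.4], [541.0, 204.0])] [(0.68, [544.5, 19.7, 0.3], [320.0, 174.0]), (0.24, [526.1, -297.4, 23.2], [627.0, 278.0])]
92.0083
```

View pics/n2v.png

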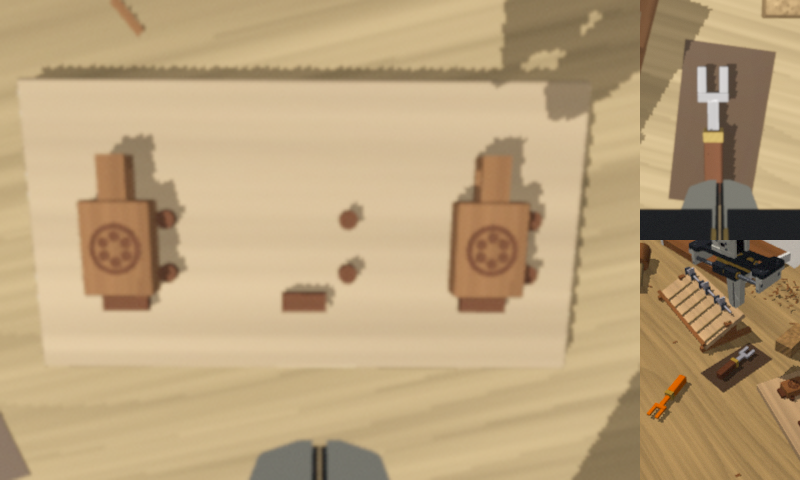

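Both blanks are face up and home, with feet at y≈297 as predicted and repeated firm taps giving the same stops. The rack is empty, the fork is on its mat, and the other objects are untouched.

```bash
python3 -c "
from h import *
e=np.array(env.read_eef_pos()); env.move_straight(e+[0,0,60]); print(env.finish_job(),env.read_clock())"
```

```text
the job is handed in; nothing more can be done
the job is handed in; nothing more can be done
```

I handed the job in: both blanks on the rack (middle and left bays; the right bay was empty) were freed with the fork. They are now face up and fully home in the left and right nests, the fork is back on its mat, and I did not touch the sanding block, glue bottle or cup. The last clock reading was about 92 s of the 210 s allowed, and no verdict came back.

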